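Bring the empty cup of the desk carousel to the front and put the glue stick away

ROBOT

A 6-joint arm with a two-finger parallel gripper is mounted at the origin on the work surface. World frame = base frame: x ahead of the robot, y to its left, z up, the work surface at z = 0. Lengths are in m, angles in rad, forces in N, time in s.
With the tool pointing down it reaches from about 0.275 to 0.725 m from the base axis. Payload 15.9 kg.
Tool frame: the origin (TCP) lies on the centre line of the jaws, within the pads' length; the fingertips stand 8 mm ahead of it and the grasp point (between the pads) lies 11 mm behind it; z points along the fingers, y is the line along which they close (so a half turn about z gives the same grasp; the last joint's range is limited). The gripper opens to 85 mm and grips with 20 to 120 N. Pads are 22 mm wide; open, the fingers measure 114 mm over their backs; the gripper's body (76 mm by 85 mm) begins 54 mm behind the grasp point. The pads swing forward as they close: fully open they stand 13 mm farther back than shut.
Start: joints at [1.292, 0.213, -0.034, 1.323, 0, 1.571], TCP at [0.138, 0.481, 0.239] pointing down, gripper open.
Joint ranges: [-2.98, 2.98], [-0.74, 1.72], [-1.14, 1.35], [-2.1, 2.04], [-1.57, 1.44], [-3.14, 3.14]. Speed limits (rad/s): [1.89, 1.89, 2.39, 2.57, 3.14, 3.14].

INTERFACE

Orientations are given as a rotation vector (axis times angle).
In Python, from plant import * gives the robot as it stands. The module is installed in compiled form; this text tells all that it offers.
- The arm moves only by the tool step_arm, never from a script. Its argument "rows" is a list of rows, each a list of 7 numbers: the finger opening in cm, from 0 to 8.54, then the shift along the world's x, y, z in cm, then the turn, a rotation vector about the world's x, y, z in degrees. A call has 1 to 5 rows; each row shifts and turns the commanded pose from where the row before left it; what a row does not reach is not made up. A row lasts 1/12 s, in which the tool goes at most 41.7 mm and 7.16 degrees, less where a joint would pass 70% of its speed; a pose out of reach is approached as far as the arm can. A call with a gripper value outside its range is refused whole. The fingers move at their own pace and stop on an object; "squeeze" is the grip in N (left out, the last holds). Time passes only in rows, so rows that do not move let the fingers close. It gives the time, the measured TCP pose, the force, the opening and the grip force at its end, in the units of the state.
- get_obs(): the state, without advancing time (a new reading comes with each control period).
- read_camera(name): name is "side" or "top"; returns a dict with "pixels" (400x640x3 uint8, red, green, blue), "intrinsics" (3x3 intrinsics, pixels), "dist" ([k1, k2, p1, p2, k3] as OpenCV has them; the pictures are not rectified), "eye" and "rotation" of the camera in the world. Camera axes: x right, y down, z forward; pixel columns grow to the right and rows downward; lengths in m; the calibration is good to about 2 mm. A picture is of the moment at which its call begins. There is no depth.
- hand_in(): hands the job in; it is judged then, once.
The state is a dict: "time_s": time; "q": joint angles; "joint_velocities": joint speeds; "joint_efforts": joint torques, N m; "position": TCP position; "tcp_rot": TCP orientation; "wrist_force": force on the tool from outside, world axes, zero at the start; "torque": the same for the moment, N m; "grip_width": finger opening in m; "finger_force": force on a finger pad.
Only numpy, scipy, OpenCV 4.12 (cv2) and the standard library are available. Lean on these libraries where they do the work, as an engineer would, in place of code of your own. Each camera call takes 0.05 s, during which the arm holds its last target. There are 200 camera calls.

TASK

Push the desk carousel round anticlockwise by a peg on its rim until its empty round cup faces front and you feel the tray come up against its hidden buffer; press it home with about 10 N, never more than 20 N, and let go so that it stays resting against the buffer. Then stand the glue stick upright in that cup, down on its floor, without pressing it hard (30 N at most) or turning the tray away, and let go. Leave the other things on the desk where they are.

Things in the scene. Friction and masses are not known exactly. Their poses are not given: they have to be found in the camera images.
- base: fixed round steel foot of the desk carousel; origin on the desk, on the vertical axis of turning. Out of sight under the tray it carries a sprung rubber buffer, set by hand and not measured: the tray, turned anticlockwise as seen from above, first touches it with the empty cup anywhere from 10 degrees short of to 10 degrees past the pointer. It must be felt for
- pointer (a point): point of the flat steel pointer (6 mm thick, top 8 mm above the desk) that sticks out from under the tray along the foot's -x axis, 179 mm from the axis of turning: this marks the carousel's front, roughly towards the robot
- carousel: wooden tray disc, 300 mm across, top 37 mm above the desk, that turns on the foot. Origin on the axis at desk height; the empty cup lies along its own -x. Starts 55 to 115 degrees clockwise of the front. Turns stiffly (about 3 N at a peg) and stays where left. On the buffer the push at a peg grows by about 2.7 N per mm; let go after a push of 10 N it stays against the buffer
- pens (a point): middle of the tray's top, under a fixed pen cup 72 mm across whose pencils reach 145 mm above the desk. Around it, 90 mm from the axis at quarter turns, going anticlockwise from the empty cup: a like cup filled by a marker (top 104 mm above the desk), a block of note paper (76 mm), an open clip tray (67 mm), all fixed to the tray
- cup (a point): middle of the inner floor of the empty round aluminium cup on the tray, 40 mm above the desk and 90 mm from the axis of turning; the cup is 49 mm across outside, 41 mm inside, its rim 47 mm above this point
- peg (a point): middle of the top of an upright wooden peg on the tray's rim, 12 mm across, standing 45 mm over the tray (top 82 mm above the desk), 135 mm from the axis, 45 degrees further anticlockwise than the empty cup. Three more like it stand at the other quarter turns
- glue_stick: glue stick standing on the desk: white plastic tube 32 mm across with a slightly narrower grey cap (29 mm across) on its upper 34 mm, 100 mm high in all, 30 to 65 g; origin at the centre of its underside, z along its length
- mug: white ceramic mug, 72 mm across, 85 mm high, handle 30 mm out at its +y side; bystander, origin at the centre of its underside
- stapler: black and steel desk stapler, 125 x 34 x 49 mm; bystander, origin at the centre of its underside
- tape_roll: roll of paper tape lying flat, 80 mm across, 22 mm high; bystander, origin at the centre of its underside
- mouse: grey computer mouse, about 80 x 62 x 34 mm; bystander, origin at the centre of its underside
- eraser: rubber eraser in a card sleeve, 50 x 22 x 13 mm; bystander, origin at the centre of its underside
- paperweight: marble dome paperweight, 66 mm across, 34 mm high; bystander, origin at the centre of its underside
Not all that is in view belongs to the job. Of the things like the glue_stick, leave any that is orange; of the rest the larger one is meant.

How it is judged:
By the outcome, as a careful person would: the job done as asked, in the order asked, and still so for the second after the job is handed in, with the robot touching nothing.
It also fails if it takes over 72 s, if anything falls off the work surface, if the arm or the gripper's body presses on something with over 40 N, if the wrist force passes 120 N, or if a joint passes its speed limit or range.

## Working session

There is one attempt and no reset: what is moved stays moved. The work goes in short steps, Python scripts to look and compute and a tool call to move; the robot and the scene stay as the last step left them, time stands still between calls to the robot, and variables do not carry over. Pictures are saved under pics/ and viewed, at most 10 in all, crops included, and the job is handed in when it is done.

Besides the shell and the picture viewer there is one more tool, called as name(argument=value, ...) on one line, values as JSON. step_arm: Moves the arm, as the interface text tells. Its arguments: {"type":"object","properties":{"rows":{"type":"array","items":{"type":"array","items":{"type":"number"}}},"squeeze":{"type":"number"}},"required":["rows"]}

```bash
mkdir -p pics
cat > h.py <<'E'
from plant import *
import numpy as np, cv2
def cast(c,u,v,z):
    p=cv2.undistortPoints(np.array([[[u,v]]],float),np.array(c["intrinsics"]),np.array(c["dist"]))[0,0]
    d=np.array(c["rotation"])@np.array([p[0],p[1],1.]); e=np.array(c["eye"])
    return e+d*(z-e[2])/d[2]
def proj(c,P):
    R=np.array(c["rotation"]);e=np.array(c["eye"])
    return cv2.projectPoints(np.array([R.T@(np.array(P,float)-e)]),np.zeros(3),np.zeros(3),np.array(c["intrinsics"]),np.array(c["dist"]))[0][0,0]
def snap(name,f):
    c=read_camera(name); cv2.imwrite("pics/"+f,c["pixels"][:,:,::-1]); return c
E
python3 - <<'E'
from h import *
for n in("top","side"):
    c=snap(n,n+"0.png"); print(n,c["eye"],np.round(c["rotation"],3).tolist(),c["intrinsics"][0][0])
print(get_obs())
E
```

```text
top [ 0.4154858  -0.03523929  1.41124186] [-2.165, 2.168, -0.097] 507.28073266349395
side [0.35956556 0.6390541  0.81560989] [-0.409, 2.799, -1.092] 373.61014765588266
{'time_s': 0.1, 'q': array([ 1.29199338e+00,  2.13323654e-01, -3.49465477e-02,  1.32352476e+00,
        5.55188044e-05,  1.57080803e+00]), 'joint_velocities': array([ 0.00145152,  0.00212871,  0.00196471,  0.00114741,  0.00150599,
       -0.00089942]), 'joint_efforts': array([-2.69017226e-03, -6.87248468e+01,  4.87804592e+01,  1.21794414e-02,
       -3.69791553e-05,  1.19470241e-05]), 'position': array([0.13750641, 0.48041914, 0.23887707]), 'tcp_rot': array([-4.36516881e-01, -3.11092234e+00,  1.54122225e-03]), 'wrist_force': array([-0.35930024,  0.04534208, -1.044363  ]), 'torque': array([ 0.01241039,  0.03183875, -0.04685619]), 'finger_force': 0.0, 'grip_width': 0.0854797378663522}
```

View pics/top0.png

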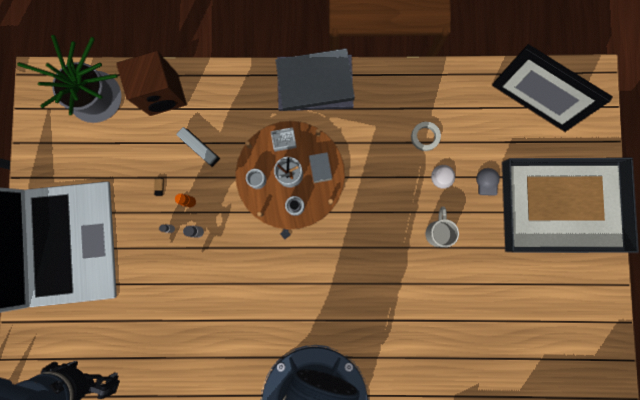

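View pics/side0.png

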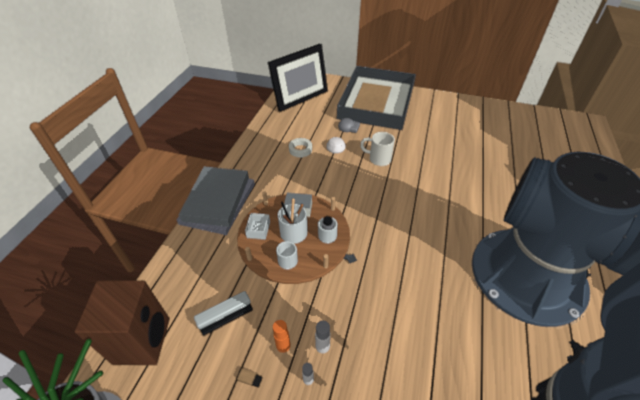

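The top view shows the carousel at (290,173), the empty cup at (255,178), the marker cup at (294,205) and the pointer at (285,234). Candidates for the glue stick are the orange one at (184,200), which is ruled out, a small one at (166,228), and a larger one at (193,231). In the side view these are at (281,335), (308,374) and (322,337). The larger grey and white one is meant, and I'll check it in a crop.

```bash
sed -i 's/np.array(c\["rotation"\])/cv2.Rodrigues(np.array(c["rotation"],float))[0]/g' h.py
python3 - <<'E'
from h import *
t=read_camera("top"); s=read_camera("side")
for n,u,v,z in [("pens",288,171,.10),("cuprim",255,178,.087),("pointer",285,235,.008),("marker",294,205,.087)]:
    print(n,cast(t,u,v,z).round(4))
for n,u,v,z in [("cuprim",287,247,.087),("pointer",350,260,.008),("gluetop",322,325,.1),("gluebot",322,352,0),("small",308,381,0),("mug",380,140,.08)]:
    print("s",n,cast(s,u,v,z).round(4))
for n,u,v in [("glue",193,231),("small",166,228),("orange",184,200)]: print(n,cast(t,u,v,.05).round(4))
a=t["pixels"][120:260,140:360]; b=s["pixels"][180:400,200:380]
a=cv2.resize(a,None,fx=3.4,fy=3.4,interpolation=2)[:476,:748]
cv2.imwrite("pics/ta.png",a[:,:,::-1]); cv2.imwrite("pics/sb.png",cv2.resize(b,None,fx=2.7,fy=2.7,interpolation=2)[:,:,::-1])
E
```

```text
pens [0.6049 0.0679 0.1   ]
cuprim [0.5884 0.1557 0.087 ]
pointer [0.44   0.0823 0.008 ]
marker [0.5169 0.0527 0.087 ]
s cuprim [0.5902 0.1512 0.087 ]
s pointer [0.4447 0.0909 0.008 ]
s gluetop [0.4522 0.322  0.1   ]
s gluebot [0.4475 0.3373 0.    ]
s small [0.4582 0.4037 0.    ]
s mug [ 0.4526 -0.3331  0.08  ]
glue [0.4505 0.3249 0.05  ]
small [0.4588 0.3971 0.05  ]
orange [0.5338 0.3512 0.05  ]
```

View pics/ta.png

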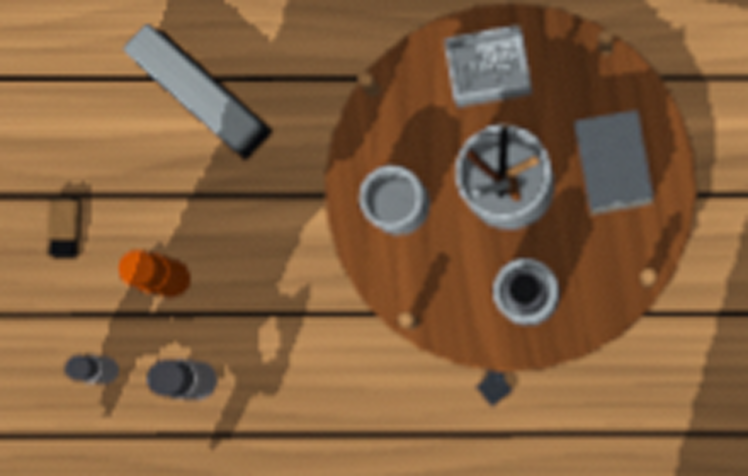

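View pics/sb.png

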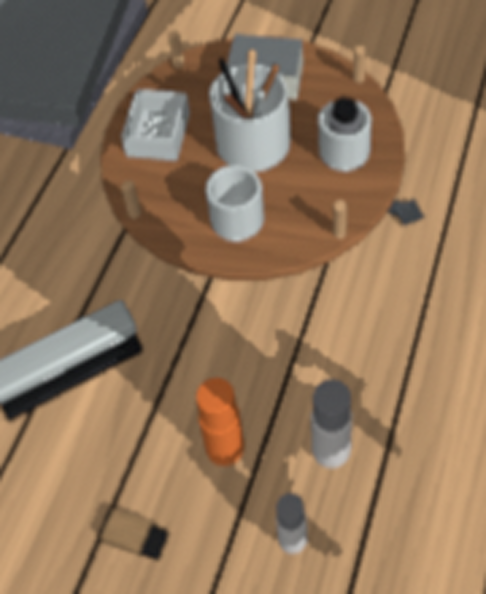

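The crops confirm the choice: the target has a white tube and grey cap (side crop (331,425)), against the small one at (290,523) and the orange one at (220,420). Pegs in the top crop are at (365,80), (605,40), (648,277) and (407,320).

Run:
```python
from h import *
t=read_camera("top"); s=read_camera("side")
f=lambda u,v,z:cast(t,u/3.4+140-.35,v/3.4+120-.35,z)[:2]
g=lambda u,v,z:cast(s,u/2.7+200-.3,v/2.7+180-.3,z)[:2]
c=f(510.5,186.5,.037); P=[f(*p,.082) for p in((365,80),(605,40),(648,277),(407,320))]
m=np.mean(P,0); print("disc",c,"pegmean",m)
for p in P: print(p, np.linalg.norm(p-m),np.degrees(np.arctan2(*(p-m)[::-1])))
k=f(393,200,.087);print("cup",k,np.linalg.norm(k-m),np.degrees(np.arctan2(*(k-m)[::-1])))
q=f(492,405,.008);print("pointer",q,np.linalg.norm(q-m),np.degrees(np.arctan2(*(q-m)[::-1])))
print("side pegs",g(131,187,.082),g(340,205,.082),"cup",g(235,190,.087))
print("glue top",f(172,377,.1),g(331,393,.1),"bot side",g(332,458,0))
print("orange",f(136,268,.1))
```

```text
disc [0.60433371 0.06785037] pegmean [0.60445595 0.06779921]
[0.68237357 0.17869601] 0.1355332221056654 54.907597100469886
[ 0.71373493 -0.00903309] 0.13358554360650648 -35.11043898652936
[ 0.52732941 -0.04227231] 0.13440328071261676 -125.01873148280706
[0.49438591 0.14380622] 0.13376277873112485 145.37363530844016
cup [0.58710387 0.15501815] 0.08892828501134013 101.25199653539826
pointer [0.42968994 0.08404499] 0.17551947625483152 174.68919971581144
side pegs [0.67957834 0.18007882] [0.49525024 0.1454539 ] cup [0.5877477 0.1598752]
glue top [0.45048083 0.31883805] [0.45143318 0.32236641] bot side [0.44776504 0.33127536]
orange [0.53348664 0.3483074 ]
```

step_arm(rows=[[0, 2.5, -2, 0, 0, 0, -7], [0, 2.5, -2, 0, 0, 0, -7], [0, 2.5, -2, 0, 0, 0, -7], [0, 2.5, -2, 0, 0, 0, -7], [0, 2.5, -2, 0, 0, 0, -7]], squeeze=30)

```text
time_s: 0.72
position: [0.2635, 0.3796, 0.2394]
tcp_rot: [1.36, 2.832, 0.0]
wrist_force: [0.2, 0.9, -0.2]
grip_width: 0.0256
finger_force: 0.0
```

step_arm(rows=[[0, 2.5, -2, 0, 0, 0, -7], [0, 2.5, -2, 0, 0, 0, -7], [0, 2.5, -2, 0, 0, 0, -7], [0, 2.5, -2, 0, 0, 0, -7], [0, 2.5, -2, 0, 0, 0, -7]])

```text
time_s: 1.13
position: [0.3886, 0.2794, 0.2394]
tcp_rot: [2.149, 2.292, 0.0]
wrist_force: [0.3, 0.9, 0.2]
grip_width: -0.0001
finger_force: 0.0
```

step_arm(rows=[[0, 2.5, -2, 0, 0, 0, -7], [0, 2.5, -2, 0, 0, 0, -7], [0, 2.5, -2, 0, 0, 0, -7], [0, 2.5, -2, 0, 0, 0, -7], [0, 0, 0, 0, 0, 0, 0]])

```text
time_s: 1.55
position: [0.4908, 0.1976, 0.2388]
tcp_rot: [2.643, 1.696, -0.0]
wrist_force: [1.2, -0.1, 0.2]
grip_width: 0.0004
finger_force: 0.0
```

step_arm(rows=[[0, 1, -0.7, 0, 0, 0, -7], [0, 1, -0.7, 0, 0, 0, -7], [0, 1.1, -0.7, 0, 0, 0, -7], [0, 0, 0, -2.5, 0, 0, -7], [0, 0, 0, -3, 0, 0, 0]])

```text
time_s: 1.97
position: [0.5202, 0.1798, 0.1851]
tcp_rot: [-2.975, -1.01, -0.006]
wrist_force: [-0.2, 0.7, -0.1]
grip_width: 0.0
finger_force: 0.0
```

step_arm(rows=[[0, 0, 0, -3.5, 0, 0, 0], [0, 0, 0, -3.5, 0, 0, 0], [0, 0, 0, -3, 0, 0, 0], [0, 0, 0, -2.4, 0, 0, 0], [0, 0, 0, 0, 0, 0, 0]])

```text
time_s: 2.38
position: [0.5156, 0.1788, 0.0559]
tcp_rot: [-2.97, -1.024, 0.011]
wrist_force: [-1.1, -0.5, -0.6]
grip_width: -0.0003
finger_force: 0.0
```

Run:
```python
import numpy as np
# arc waypoints, cm, r=13.5 about (60.45,6.8)
p=get=None
a=np.radians(np.arange(127,226,2.5)); P=np.c_[60.45+13.5*np.cos(a),6.8+13.5*np.sin(a)]
for i in range(0,len(a)-1): print(np.degrees(a[i]).round(1),P[i].round(2),np.diff(P,axis=0)[i].round(2))
```

```text
127.0 [52.33 17.58] [-0.46 -0.36]
129.5 [51.86 17.22] [-0.45 -0.38]
132.0 [51.42 16.83] [-0.43 -0.4 ]
134.5 [50.99 16.43] [-0.41 -0.42]
137.0 [50.58 16.01] [-0.39 -0.44]
139.5 [50.18 15.57] [-0.37 -0.46]
142.0 [49.81 15.11] [-0.35 -0.47]
144.5 [49.46 14.64] [-0.33 -0.49]
147.0 [49.13 14.15] [-0.31 -0.5 ]
149.5 [48.82 13.65] [-0.29 -0.51]
152.0 [48.53 13.14] [-0.27 -0.53]
154.5 [48.27 12.61] [-0.24 -0.54]
157.0 [48.02 12.07] [-0.22 -0.55]
159.5 [47.8  11.53] [-0.19 -0.56]
162.0 [47.61 10.97] [-0.17 -0.56]
164.5 [47.44 10.41] [-0.14 -0.57]
167.0 [47.3   9.84] [-0.12 -0.58]
169.5 [47.18  9.26] [-0.09 -0.58]
172.0 [47.08  8.68] [-0.07 -0.58]
174.5 [47.01  8.09] [-0.04 -0.59]
177.0 [46.97  7.51] [-0.02 -0.59]
179.5 [46.95  6.92] [ 0.01 -0.59]
182.0 [46.96  6.33] [ 0.03 -0.59]
184.5 [46.99  5.74] [ 0.06 -0.59]
187.0 [47.05  5.15] [ 0.08 -0.58]
189.5 [47.14  4.57] [ 0.11 -0.58]
192.0 [47.25  3.99] [ 0.13 -0.57]
194.5 [47.38  3.42] [ 0.16 -0.57]
197.0 [47.54  2.85] [ 0.18 -0.56]
199.5 [47.72  2.29] [ 0.21 -0.55]
202.0 [47.93  1.74] [ 0.23 -0.54]
204.5 [48.17  1.2 ] [ 0.26 -0.53]
207.0 [48.42  0.67] [ 0.28 -0.52]
209.5 [48.7   0.15] [ 0.3  -0.51]
212.0 [49.   -0.35] [ 0.32 -0.49]
214.5 [49.32 -0.85] [ 0.34 -0.48]
217.0 [49.67 -1.32] [ 0.36 -0.46]
219.5 [50.03 -1.79] [ 0.38 -0.45]
222.0 [50.42 -2.23] [ 0.4  -0.43]
```

step_arm(rows=[[0, -0.2, -0.64, 0.2, 0, 0, 2.4], [0, -0.2, -0.64, 0.2, 0, 0, 2.4], [0, -0.22, -0.22, 0, 0, 0, 1.3], [0, -0.22, -0.22, 0, 0, 0, 1.3], [0, -0.22, -0.22, 0, 0, 0, 1.3]])

```text
time_s: 2.8
position: [0.5086, 0.1605, 0.066]
tcp_rot: [2.883, 1.248, 0.003]
wrist_force: [0.5, 0.6, -0.6]
grip_width: -0.0001
finger_force: 0.0
```

step_arm(rows=[[0, -0.15, -0.18, 0, 0, 0, 1], [0, -0.15, -0.18, 0, 0, 0, 1], [0, -0.15, -0.18, 0, 0, 0, 1], [0, -0.15, -0.18, 0, 0, 0, 1], [0, -0.15, -0.18, 0, 0, 0, 1]])

```text
time_s: 3.22
position: [0.5009, 0.1514, 0.0648]
tcp_rot: [2.826, 1.373, 0.002]
wrist_force: [2.6, 2.2, 2.1]
grip_width: 0.0
finger_force: 1.5
```

step_arm(rows=[[0, -0.38, -0.45, 0, 0, 0, 2.5], [0, -0.37, -0.46, 0, 0, 0, 2.5], [0, -0.35, -0.47, 0, 0, 0, 2.5], [0, -0.33, -0.49, 0, 0, 0, 2.5], [0, -0.31, -0.49, 0, 0, 0, 2.5]])

```text
time_s: 3.63
position: [0.4833, 0.1275, 0.0645]
tcp_rot: [2.658, 1.674, 0.001]
wrist_force: [4.3, 1.2, 0.5]
grip_width: -0.0002
finger_force: 1.7
```

step_arm(rows=[[0, -0.25, -0.54, -0.1, 0, 0, 2.5], [0, -0.23, -0.55, -0.1, 0, 0, 2.5], [0, -0.2, -0.55, 0, 0, 0, 2.5], [0, -0.18, -0.56, 0, 0, 0, 2.5], [0, -0.15, -0.56, 0, 0, 0, 2.5]])

```text
time_s: 4.05
position: [0.473, 0.0999, 0.0624]
tcp_rot: [-2.46, -1.954, -0.001]
wrist_force: [2.7, 2.7, -1.1]
grip_width: 0.0003
finger_force: 1.7
```

step_arm(rows=[[0, -0.12, -0.58, 0, 0, 0, 2.5], [0, -0.09, -0.58, 0, 0, 0, 2.5], [0, -0.07, -0.58, 0, 0, 0, 2.5], [0, -0.04, -0.58, 0, 0, 0, 2.5], [0, -0.03, -0.59, 0, 0, 0, 2.5]])

```text
time_s: 4.47
position: [0.4693, 0.0708, 0.0624]
tcp_rot: [-2.233, -2.21, -0.0]
wrist_force: [0.8, 3.7, 1.4]
grip_width: -0.0001
finger_force: 1.6
```

step_arm(rows=[[0, 0, -0.59, 0, 0, 0, 2.5], [0, 0.03, -0.59, 0, 0, 0, 2.5], [0, 0.05, -0.59, 0, 0, 0, 2.5], [0, 0.08, -0.58, 0, 0, 0, 2.5], [0, 0.07, -0.4, 0, 0, 0, 1.5]])

```text
time_s: 4.88
position: [0.4715, 0.0432, 0.0623]
tcp_rot: [-2.0, -2.422, 0.0]
wrist_force: [-0.6, 3.5, 2.8]
grip_width: 0.0002
finger_force: 1.5
```

Run:
```python
from h import *
t=read_camera("top"); b=t["pixels"][110:250,220:360]
cv2.imwrite("pics/t2.png",cv2.resize(b,None,fx=4,fy=4,interpolation=2)[:,:,::-1])
```

```text
(no output)
```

View pics/t2.png

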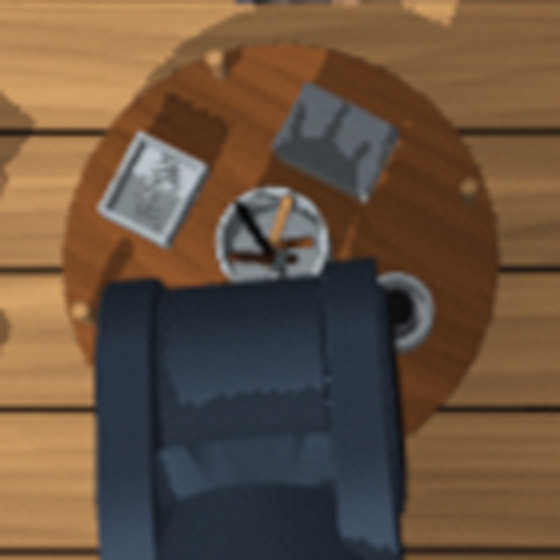

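The tray has turned to about 153° for the cup. Pegs are at crop (215,62), (469,187) and (80,312), and nothing is disturbed. I'll go slowly from here.

step_arm(rows=[[0, 0.08, -0.37, 0, 0, 0, 1.6], [0, 0.1, -0.37, 0, 0, 0, 1.6], [0, 0.1, -0.36, 0, 0, 0, 1.6], [0, 0.11, -0.36, 0, 0, 0, 1.6], [0, 0.12, -0.36, 0, 0, 0, 1.6]])

```text
time_s: 5.35
position: [0.4762, 0.0253, 0.0621]
tcp_rot: [-1.828, -2.553, 0.001]
wrist_force: [-1.5, 3.3, 1.7]
grip_width: 0.0001
finger_force: 1.4
```

step_arm(rows=[[0, 0.025, -0.076, 0, 0, 0, 0.34], [0, 0.025, -0.076, 0, 0, 0, 0.34], [0, 0.025, -0.076, 0, 0, 0, 0.34], [0, 0.025, -0.076, 0, 0, 0, 0.34], [0, 0.025, -0.076, 0, 0, 0, 0.34]])

```text
time_s: 5.77
position: [0.4779, 0.0215, 0.0622]
tcp_rot: [-1.792, -2.58, 0.0]
wrist_force: [-2.4, 2.4, 0.3]
grip_width: -0.0001
finger_force: 1.3
```

step_arm(rows=[[0, 0.036, -0.093, 0, 0, 0, 0.42], [0, 0.036, -0.093, 0, 0, 0, 0.42], [0, 0.036, -0.093, 0, 0, 0, 0.42], [0, 0.036, -0.093, 0, 0, 0, 0.42], [0, 0.036, -0.093, 0, 0, 0, 0.42]])

```text
time_s: 6.18
position: [0.48, 0.0167, 0.0623]
tcp_rot: [1.744, 2.613, 0.0]
wrist_force: [-2.3, 1.7, -2.8]
grip_width: 0.0003
finger_force: 1.3
```

step_arm(rows=[[0, 0.039, -0.091, 0, 0, 0, 0.42], [0, 0.039, -0.091, 0, 0, 0, 0.42], [0, 0.039, -0.091, 0, 0, 0, 0.42], [0, 0.039, -0.091, 0, 0, 0, 0.42], [0, 0.039, -0.091, 0, 0, 0, 0.42]])

```text
time_s: 6.6
position: [0.4819, 0.0122, 0.0623]
tcp_rot: [-1.696, -2.645, 0.0]
wrist_force: [-2.2, 2.3, -2.7]
grip_width: -0.0004
finger_force: 1.3
```

Still free (~3 N).

step_arm(rows=[[0, 0.043, -0.09, 0, 0, 0, 0.42], [0, 0.043, -0.09, 0, 0, 0, 0.42], [0, 0.043, -0.09, 0, 0, 0, 0.42], [0, 0.043, -0.09, 0, 0, 0, 0.42], [0, 0.043, -0.09, 0, 0, 0, 0.42]])

```text
time_s: 7.02
position: [0.4841, 0.0077, 0.0623]
tcp_rot: [1.647, 2.675, 0.0]
wrist_force: [-1.2, 1.5, -1.5]
grip_width: -0.0
finger_force: 1.3
```

step_arm(rows=[[0, 0.046, -0.088, 0, 0, 0, 0.42], [0, 0.046, -0.088, 0, 0, 0, 0.42], [0, 0.046, -0.088, 0, 0, 0, 0.42], [0, 0.046, -0.088, 0, 0, 0, 0.42], [0, 0.046, -0.088, 0, 0, 0, 0.42]])

```text
time_s: 7.43
position: [0.4864, 0.0033, 0.0623]
tcp_rot: [-1.598, -2.705, 0.0]
wrist_force: [-3.3, 1.5, -1.2]
grip_width: -0.0001
finger_force: 1.3
```

step_arm(rows=[[0, 0.049, -0.087, 0, 0, 0, 0.42], [0, 0.049, -0.087, 0, 0, 0, 0.42], [0, 0.049, -0.087, 0, 0, 0, 0.42], [0, 0.049, -0.087, 0, 0, 0, 0.42], [0, 0.049, -0.087, 0, 0, 0, 0.42]])

```text
time_s: 7.85
position: [0.4888, -0.0011, 0.0623]
tcp_rot: [-1.548, -2.734, 0.0]
wrist_force: [-3.0, 1.3, -1.3]
grip_width: -0.0
finger_force: 1.3
```

step_arm(rows=[[0, 0.053, -0.085, 0, 0, 0, 0.42], [0, 0.053, -0.085, 0, 0, 0, 0.42], [0, 0.053, -0.085, 0, 0, 0, 0.42], [0, 0.053, -0.085, 0, 0, 0, 0.42], [0, 0.053, -0.085, 0, 0, 0, 0.42]])

```text
time_s: 8.27
position: [0.4915, -0.0053, 0.0623]
tcp_rot: [-1.497, -2.762, 0.0]
wrist_force: [-2.4, 1.5, -1.6]
grip_width: 0.0001
finger_force: 1.3
```

step_arm(rows=[[0, 0.056, -0.083, 0, 0, 0, 0.42], [0, 0.056, -0.083, 0, 0, 0, 0.42], [0, 0.056, -0.083, 0, 0, 0, 0.42], [0, 0.056, -0.083, 0, 0, 0, 0.42], [0, 0.056, -0.083, 0, 0, 0, 0.42]])

```text
time_s: 8.68
position: [0.494, -0.0091, 0.0623]
tcp_rot: [-1.446, -2.788, -0.001]
wrist_force: [-6.1, 4.6, 1.6]
grip_width: -0.0001
finger_force: 3.9
```

step_arm(rows=[[0, 0.035, -0.05, 0, 0, 0, 0], [0, 0, 0, 0, 0, 0, 0], [0, 0, 0, 0, 0, 0, 0]])

```text
time_s: 8.93
position: [0.4943, -0.0096, 0.0623]
tcp_rot: [-1.446, -2.788, -0.001]
wrist_force: [-5.8, 4.5, 1.4]
grip_width: 0.0002
finger_force: 3.5
```

step_arm(rows=[[0, 0, 0, 0, 0, 0, 0]])

```text
time_s: 9.02
position: [0.4943, -0.0095, 0.0623]
tcp_rot: [-1.446, -2.788, -0.001]
wrist_force: [-5.4, 4.5, 1.2]
grip_width: 0.0
finger_force: 3.5
```

step_arm(rows=[[0, 0.035, -0.047, 0, 0, 0, 0], [0, 0.03, -0.04, 0, 0, 0, 0], [0, 0, 0, 0, 0, 0, 0], [0, 0, 0, 0, 0, 0, 0]])

```text
time_s: 9.35
position: [0.4948, -0.0101, 0.0623]
tcp_rot: [-1.446, -2.788, -0.001]
wrist_force: [-7.0, 7.5, 1.3]
grip_width: -0.0001
finger_force: 4.8
```

step_arm(rows=[[0, 0, 0, 0, 0, 0, 0]])

```text
time_s: 9.43
position: [0.4948, -0.0102, 0.0623]
tcp_rot: [-1.446, -2.788, -0.001]
wrist_force: [-7.3, 6.7, 2.1]
grip_width: -0.0004
finger_force: 4.7
```

step_arm(rows=[[0, -0.06, 0.08, 0, 0, 0, 0], [0, -0.12, 0.16, 0, 0, 0, 0], [0, -0.3, 0.4, 0, 0, 0, 0], [0, -0.5, 0.6, 0, 0, 0, 0], [0, -0.5, 0.6, 0, 0, 0, 0]])

```text
time_s: 9.85
position: [0.4803, 0.0081, 0.0624]
tcp_rot: [1.448, 2.788, 0.0]
wrist_force: [0.0, -0.0, -0.3]
grip_width: 0.0003
finger_force: 0.0
```

step_arm(rows=[[0, 0, 0, 2, 0, 0, 0], [0, 0, 0, 3.5, 0, 0, 0], [0, 0, 0, 4, 0, 0, 0], [0, 0, 0, 4, 0, 0, 0], [5.5, 0, 0, 3, 0, 0, 0]])

```text
time_s: 10.27
position: [0.4804, 0.0082, 0.2307]
tcp_rot: [1.446, 2.786, 0.002]
wrist_force: [2.4, -0.4, 0.3]
grip_width: 0.0105
finger_force: 0.0
```

step_arm(rows=[[5.5, -0.6, 3.6, 0, 0, 0, 3], [5.5, -0.6, 3.6, 0, 0, 0, 3], [5.5, -0.6, 3.6, 0, 0, 0, 3], [5.5, -0.4, 3.6, 0, 0, 0, 3], [5.5, -0.2, 3.6, 0, 0, 0, 3]])

```text
time_s: 10.68
position: [0.4553, 0.1896, 0.2277]
tcp_rot: [1.067, 2.954, 0.001]
wrist_force: [1.9, -0.9, 0.3]
grip_width: 0.0549
finger_force: 0.0
```

Run:
```python
from h import *
o=get_obs(); print(o["position"],o["tcp_rot"],o["q"],o["wrist_force"])
t=snap("top","t3.png"); b=t["pixels"][110:250,150:350]
cv2.imwrite("pics/t3c.png",cv2.resize(b,None,fx=4,fy=4,interpolation=2)[:,:,::-1])
s=snap("side","s3.png")
```

```text
[0.45530616 0.1896483  0.22768654] [1.06691131e+00 2.95415499e+00 7.95428696e-04] [ 3.94727358e-01  2.00494864e-01 -7.92133799e-02  1.29024449e+00
 -8.56082645e-05  1.08788477e+00] [ 1.94284109 -0.94555615  0.26942643]
```

View pics/t3c.png

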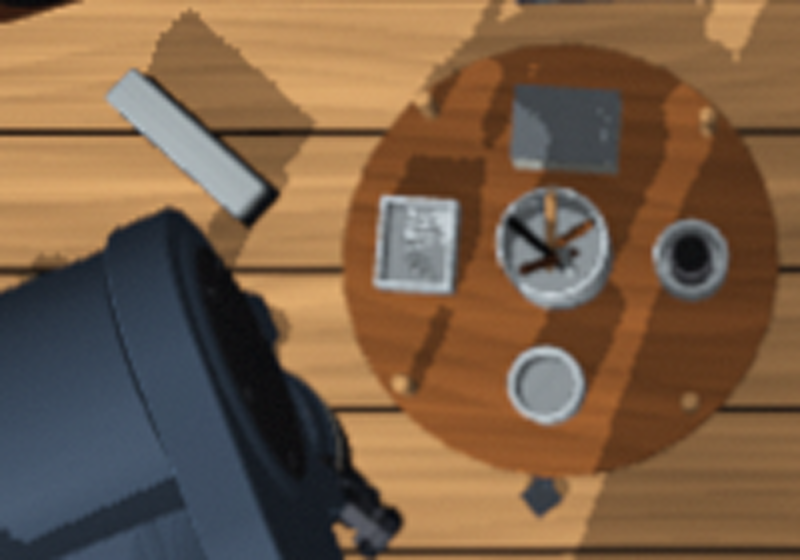

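The tray rests with the cup at the front. The cup rim centre is at crop (546,384), the pegs at (402,384), (690,401) and (706,120), and the pointer tip near (540,515).

Run:
```python
from h import *
t=read_camera("top"); s=cv2.imread("pics/s3.png"); sc=read_camera("side")
f=lambda u,v,z:cast(t,u/4+150-.375,v/4+110-.375,z)[:2]
m=np.array([.6045,.0678]); A=lambda p:np.degrees(np.arctan2(*(p-m)[::-1]))%360
k=f(546,384,.087); print("cup",k,np.linalg.norm(k-m),A(k))
fl=f(547,387,.040);print("floor",fl)
for u,v,a in((402,384,135),(690,401,225),(706,120,315)):
    p=f(u,v,.082); print(p,np.linalg.norm(p-m),A(p))
print(proj(sc,[.5145,.071,.087]))
u,v=proj(sc,[.5145,.071,.087]).astype(int); x0,y0=u-50,v-50
cv2.imwrite("pics/s3c.png",cv2.resize(s[y0:y0+150,x0:x0+180],None,fx=4,fy=4,interpolation=2)); print(x0,y0)
```

```text
cup [0.51529161 0.07328077] 0.08937659245133221 176.48429005859347
floor [0.51679436 0.07644183]
[0.51585571 0.16830828] 0.13401389941489525 131.41100659503138
[ 0.50431091 -0.02092022] 0.13382500062138192 221.52577904009155
[ 0.69147952 -0.03173058] 0.13218083637358405 311.1501285633807
[326.48293708 229.06488771]
276 179
```

View pics/s3c.png

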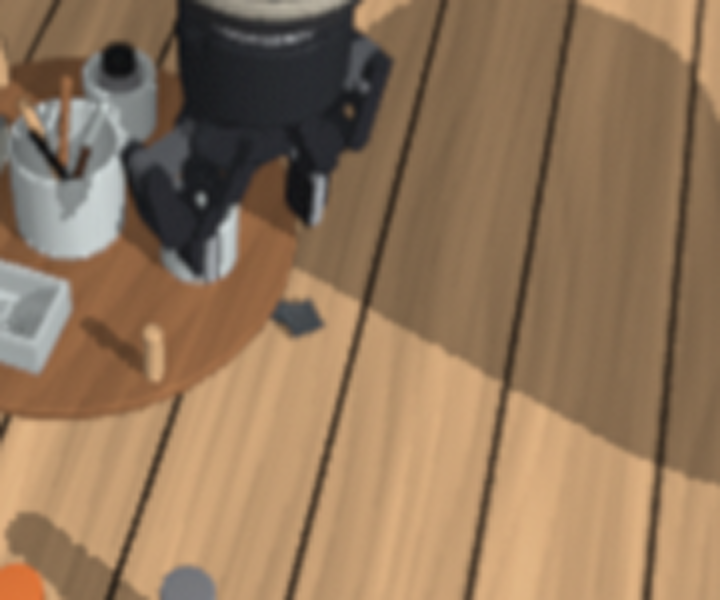

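The side view shows the cup partly behind the gripper, with the tray and the pointer clear, so I'll use cup (0.5147, 0.0734).

step_arm(rows=[[5.5, 0, 3.3, 0, 0, 0, 0], [5.5, -0.2, 3.3, 0, 0, 0, 0], [5.5, -0.2, 3.3, 0, 0, 0, 0], [5.5, 0, 3, -2, 0, 0, 0], [5.5, 0, 0, -2, 0, 0, 0]])

```text
time_s: 11.3
position: [0.4529, 0.3203, 0.1873]
tcp_rot: [1.069, 2.953, 0.004]
wrist_force: [1.4, 0.2, -0.9]
grip_width: 0.0552
finger_force: 0.0
```

step_arm(rows=[[5.5, 0, 0, -2, 0, 0, 0], [5.5, 0, 0, -1, 0, 0, 0], [5.5, 0, 0, 0, 0, 0, 0]])

```text
time_s: 11.55
position: [0.4516, 0.3151, 0.1554]
tcp_rot: [-1.073, -2.951, 0.004]
wrist_force: [-1.3, -0.5, -0.1]
grip_width: 0.055
finger_force: 0.0
```

Run:
```python
from h import *
o=get_obs(); print(o["position"],o["tcp_rot"])
s=read_camera("side")
b=s["pixels"][240:390,230:430]
cv2.imwrite("pics/s4.png",cv2.resize(b,None,fx=4,fy=4,interpolation=2)[:,:,::-1])
```

```text
[0.45163079 0.3151443  0.15544098] [-1.07262198 -2.95091622  0.00443926]
```

View pics/s4.png

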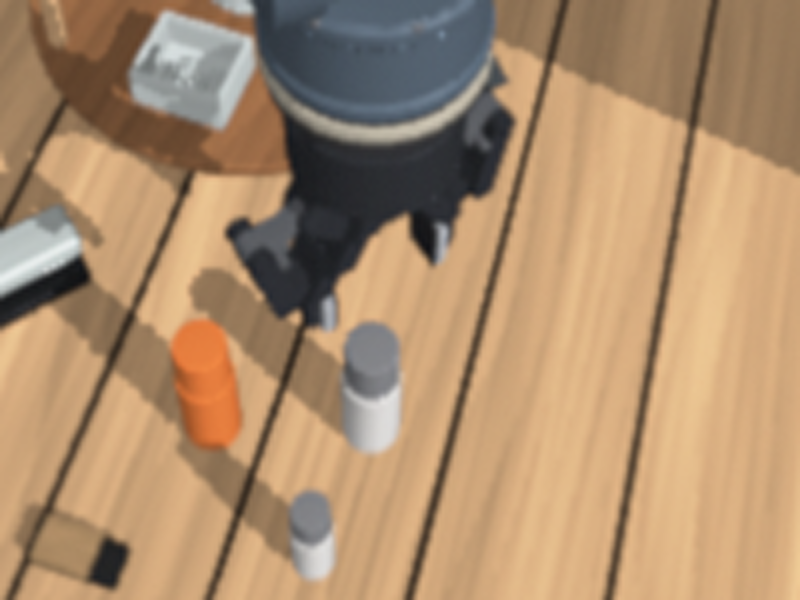

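The stick's cap top is at crop (371,343) with the fingertips above and behind it at (325,325) and (437,258). A quick check of the alignment follows.

Run:
```python
from h import *
s=read_camera("side")
g=lambda u,v,z:cast(s,u/4+230-.375,v/4+240-.375,z)[:2]
print("top",g(371,343,.1),"bot near edge",g(371,450,0),"tips mid",g(381,292,.145), g(325,325,.145),g(437,258,.145))
```

```text
top [0.45120285 0.32256179] bot near edge [0.44663119 0.3373642 ] tips mid [0.44813201 0.31622479] [0.46893467 0.34007236] [0.42679472 0.2911164 ]
```

step_arm(rows=[[5.5, -0.1, 0.55, -1, 0, 0, 0], [5.5, 0, 0, -2, 0, 0, 0], [5.5, 0, 0, -2.5, 0, 0, 0], [5.5, 0, 0, -2, 0, 0, 0], [5.5, 0, 0, -0.8, 0, 0, 0]])

```text
time_s: 12.07
position: [0.4507, 0.3217, 0.0723]
tcp_rot: [-1.071, -2.952, 0.002]
wrist_force: [0.2, -1.2, -1.1]
grip_width: 0.0547
finger_force: 0.0
```

step_arm(rows=[[5.5, 0, 0, 0, 0, 0, 0], [2, 0, 0, 0, 0, 0, 0], [2, 0, 0, 0, 0, 0, 0], [2, 0, 0, 0, 0, 0, 0], [2, 0, 0, 0, 0, 0, 0]], squeeze=25)

```text
time_s: 12.48
position: [0.4523, 0.3228, 0.0758]
tcp_rot: [1.071, 2.952, 0.003]
wrist_force: [-1.4, -0.3, 8.2]
grip_width: 0.028
finger_force: 24.7
```

step_arm(rows=[[2, 0, 0, 0, 0, 0, 0], [2, 0, 0, 0, 0, 0, 0], [2, 0, 0, 0, 0, 0, 0]])

```text
time_s: 12.73
position: [0.4523, 0.3228, 0.0758]
tcp_rot: [1.071, 2.952, 0.003]
wrist_force: [-1.4, -1.7, 7.5]
grip_width: 0.0285
finger_force: 24.6
```

step_arm(rows=[[2, 0, 0, 0.5, 0, 0, 0], [2, 0, 0, 2, 0, 0, 0], [2, 0, 0, 3.5, 0, 0, 0], [2, 0, 0, 3.5, 0, 0, 0], [2, 0, 0, 2.5, 0, 0, 0]])

```text
time_s: 13.15
position: [0.4518, 0.3224, 0.1981]
tcp_rot: [1.071, 2.952, 0.004]
wrist_force: [1.5, 0.9, 0.3]
grip_width: 0.0284
finger_force: 24.8
```

step_arm(rows=[[2, 0.78, -2.6, 0, 0, 0, 4], [2, 0.78, -2.6, 0, 0, 0, 4], [2, 0.78, -2.6, 0, 0, 0, 4], [2, 0.78, -2.6, 0, 0, 0, 4], [2, 0.78, -2.6, 0, 0, 0, 4]])

```text
time_s: 13.57
position: [0.4908, 0.191, 0.1953]
tcp_rot: [0.536, 3.094, 0.001]
wrist_force: [0.1, 0.3, -0.6]
grip_width: 0.0283
finger_force: 24.8
```

step_arm(rows=[[2, 0.6, -2.6, 0, 0, 0, 5], [2, 0.6, -2.6, 0, 0, 0, 5], [2, 0.6, -2.6, 0, 0, 0, 5], [2, 0.5, -2.5, 0, 0, 0, 5], [2, 0, -1, 0, 0, 0, 0]])

```text
time_s: 13.98
position: [0.5142, 0.0766, 0.1951]
tcp_rot: [-0.009, 3.14, -0.001]
wrist_force: [0.5, 0.2, -0.1]
grip_width: 0.0283
finger_force: 24.8
```

step_arm(rows=[[2, 0, 0, 0, 0, 0, 0], [2, 0, 0, 0, 0, 0, 0]])

```text
time_s: 14.15
position: [0.5135, 0.0792, 0.1948]
tcp_rot: [0.001, 3.141, 0.001]
wrist_force: [0.4, 0.1, -0.5]
grip_width: 0.0284
finger_force: 24.8
```

step_arm(rows=[[2, 0.1, -0.3, -1, 0, 0, 0], [2, 0, -0.3, -1.2, 0, 0, 0], [2, 0, 0, 0, 0, 0, 0], [2, 0, 0, 0, 0, 0, 0]])

```text
time_s: 14.48
position: [0.5138, 0.0738, 0.1717]
tcp_rot: [0.004, -3.14, 0.0]
wrist_force: [0.1, -0.2, -0.2]
grip_width: 0.0282
finger_force: 24.8
```

Run:
```python
from h import *
print(get_obs()["position"])
s=read_camera("side"); b=s["pixels"][170:290,240:400]
cv2.imwrite("pics/s5.png",cv2.resize(b,None,fx=5,fy=5,interpolation=2)[:,:,::-1])
p=get_obs()["position"]
for P in ([.5147,.0734,.087],[.5147,.0734,.097],[.5147,.0734,.163],[.5147,.0734,.04]): print((proj(s,P)-[239.6,169.6])*5)
```

```text
[0.51383443 0.07378318 0.17165603]
[432.70766702 300.82510331]
[432.89788016 288.14905278]
[434.23123323 199.14007952]
[431.85156393 357.80992861]
```

View pics/s5.png

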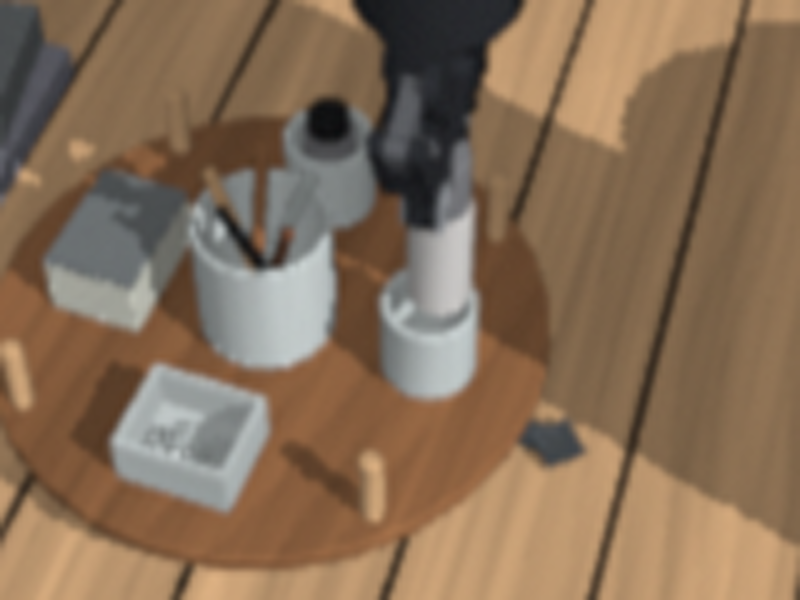

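The stick's bottom spans u 408–475 (centre ~441, lowest ~v 320), against a cup rim spanning 380–479 (centre ~429.5, v 270–342). The stick therefore sits about 5 mm to the right, which is -x.

Run:
```python
from h import *
s=read_camera("side")
g=lambda u,v,z:cast(s,u/5+239.6,v/5+169.6,z)[:2]
print("cup L,R",g(380,305,.087),g(479,305,.087),"near,far",g(429,342,.087),g(432,270,.087))
print("cup base near edge", g(428,397,.037))
print("stick bottom near",g(441,321,.096),"L R at z.11",g(408,280,.11),g(475,280,.11))
# refine rim/stick edges by brightness profiles
b=s["pixels"].astype(int)
for r in(222,226,230): print(r,b[r,310:345].mean(1).round().astype(int).tolist())
c=int(239.6+441/5); print(c,b[215:255,c].mean(1).round().astype(int).tolist())
```

```text
cup L,R [0.53916121 0.08343949] [0.49183825 0.06940126] near,far [0.5093106 0.0987754] [0.52056291 0.05426404]
cup base near edge [0.51028267 0.09580849]
stick bottom near [0.5054134  0.09137946] L R at z.11 [0.52496878 0.08216018] [0.49359141 0.07285538]
222 [87, 83, 78, 78, 75, 74, 74, 72, 68, 67, 77, 99, 115, 127, 140, 154, 166, 176, 184, 191, 196, 196, 194, 175, 116, 76, 73, 76, 76, 73, 72, 71, 71, 72, 73]
226 [72, 74, 74, 75, 78, 84, 90, 111, 122, 125, 122, 117, 118, 130, 144, 156, 168, 178, 187, 192, 196, 196, 191, 171, 124, 85, 75, 73, 72, 73, 73, 72, 72, 72, 73]
230 [74, 75, 72, 70, 69, 93, 139, 153, 122, 119, 143, 166, 154, 139, 148, 160, 171, 182, 189, 193, 196, 190, 174, 149, 164, 137, 88, 71, 74, 73, 73, 73, 72, 71, 71]
327 [125, 155, 170, 173, 175, 175, 176, 176, 177, 177, 177, 178, 179, 179, 180, 182, 180, 168, 146, 134, 140, 161, 195, 196, 188, 187, 187, 188, 188, 188, 189, 188, 190, 183, 154, 119, 108, 106, 106, 104]
```

step_arm(rows=[[2, 0.25, -0.05, 0, 0, 0, 0], [2, 0.25, -0.05, 0, 0, 0, 0], [2, 0, 0, 0, 0, 0, 0], [2, 0, 0, 0, 0, 0, 0]])

```text
time_s: 14.92
position: [0.5197, 0.0722, 0.1725]
tcp_rot: [-0.003, 3.141, 0.0]
wrist_force: [0.5, -0.2, -0.2]
grip_width: 0.0284
finger_force: 24.8
```

Run:
```python
from h import *
print(get_obs()["position"])
b=read_camera("side")["pixels"].astype(int)
for r in(218,222,226,230,234,238,242): print(r,b[r,310:342].mean(1).round().astype(int).tolist())
t=read_camera("top")["pixels"][190:230,265:310]
```

```text
[0.5197357  0.07219529 0.17246645]
218 [66, 67, 68, 70, 74, 74, 74, 74, 81, 99, 116, 128, 140, 153, 164, 176, 184, 190, 195, 197, 195, 177, 116, 72, 64, 67, 69, 76, 86, 90, 83, 75]
222 [81, 73, 72, 74, 74, 75, 73, 72, 74, 94, 115, 129, 143, 155, 167, 177, 185, 192, 196, 195, 193, 173, 112, 70, 70, 72, 75, 76, 76, 75, 73, 71]
226 [73, 74, 74, 74, 78, 83, 89, 107, 119, 117, 119, 130, 144, 158, 169, 179, 187, 193, 195, 196, 190, 175, 158, 151, 121, 87, 75, 73, 72, 72, 73, 72]
230 [72, 74, 73, 70, 70, 93, 140, 154, 134, 144, 166, 168, 162, 161, 168, 180, 185, 188, 186, 169, 144, 121, 111, 128, 164, 138, 88, 71, 74, 73, 73, 73]
234 [72, 71, 70, 70, 69, 76, 101, 140, 175, 183, 163, 138, 130, 132, 133, 133, 134, 133, 129, 125, 123, 136, 167, 192, 182, 131, 84, 74, 74, 73, 72, 71]
238 [70, 71, 71, 70, 69, 76, 93, 110, 117, 124, 135, 146, 160, 170, 180, 188, 192, 195, 196, 193, 195, 197, 196, 191, 175, 135, 108, 102, 95, 87, 76, 71]
242 [100, 90, 77, 69, 66, 71, 90, 111, 119, 127, 137, 146, 155, 162, 170, 177, 183, 189, 191, 192, 194, 195, 193, 188, 170, 127, 103, 96, 95, 95, 99, 99]
```

Aligned now: stick centre column 325.4, cup 325.5, and y agrees within about 1 mm. I'll lower it.

step_arm(rows=[[2, 0, 0.05, -0.7, 0, 0, 0], [2, 0, 0, -0.7, 0, 0, 0], [2, 0, 0, -0.7, 0, 0, 0]])

```text
time_s: 15.27
position: [0.5192, 0.0726, 0.1503]
tcp_rot: [0.003, -3.141, 0.0]
wrist_force: [-0.7, -0.0, -0.7]
grip_width: 0.0283
finger_force: 24.8
```

step_arm(rows=[[2, 0, 0, -0.7, 0, 0, 0], [2, 0, 0, -0.7, 0, 0, 0], [2, 0, 0, -0.7, 0, 0, 0], [2, 0, 0, -0.5, 0, 0, 0], [2, 0, 0, -0.3, 0, 0, 0]])

```text
time_s: 15.68
position: [0.5191, 0.0726, 0.1214]
tcp_rot: [0.003, -3.141, 0.0]
wrist_force: [-0.9, -0.7, -1.2]
grip_width: 0.0283
finger_force: 24.8
```

step_arm(rows=[[2, 0, 0, -0.2, 0, 0, 0], [2, 0, 0, -0.2, 0, 0, 0], [2, 0, 0, 0, 0, 0, 0]])

```text
time_s: 15.93
position: [0.5194, 0.0727, 0.1181]
tcp_rot: [0.003, -3.142, 0.0]
wrist_force: [-1.0, -0.5, -0.1]
grip_width: 0.0281
finger_force: 24.8
```

step_arm(rows=[[2, 0, 0, -0.1, 0, 0, 0], [2, 0, 0, -0.1, 0, 0, 0], [2, 0, 0, 0, 0, 0, 0]])

```text
time_s: 16.18
position: [0.5195, 0.0727, 0.1163]
tcp_rot: [-0.003, 3.141, 0.0]
wrist_force: [-0.6, -0.3, -1.0]
grip_width: 0.0278
finger_force: 24.8
```

step_arm(rows=[[2, 0, 0, -0.05, 0, 0, 0], [2, 0, 0, 0, 0, 0, 0]])

```text
time_s: 16.35
position: [0.5195, 0.0726, 0.1159]
tcp_rot: [-0.003, 3.141, -0.0]
wrist_force: [0.7, 0.8, -0.5]
grip_width: 0.0281
finger_force: 25.0
```

step_arm(rows=[[2, 0, 0, -0.06, 0, 0, 0], [2, 0, 0, -0.06, 0, 0, 0], [2, 0, 0, 0, 0, 0, 0]])

```text
time_s: 16.6
position: [0.5201, 0.0728, 0.1158]
tcp_rot: [-0.003, 3.14, 0.0]
wrist_force: [-5.2, -0.8, 16.2]
grip_width: 0.0284
finger_force: 26.5
```

step_arm(rows=[[2, 0, 0, 0, 0, 0, 0]])

```text
time_s: 16.68
position: [0.52, 0.0728, 0.1158]
tcp_rot: [-0.003, 3.14, 0.0]
wrist_force: [-2.8, -0.4, 16.2]
grip_width: 0.0284
finger_force: 26.5
```

On the floor at the expected height (TCP 0.1158). Easing off before release.

step_arm(rows=[[2, 0, 0, 0.06, 0, 0, 0], [2, 0, 0, 0, 0, 0, 0], [5, 0, 0, 0, 0, 0, 0], [5, 0, 0, 0, 0, 0, 0], [5, 0, 0, 0, 0, 0, 0]])

```text
time_s: 17.1
position: [0.5193, 0.0726, 0.1151]
tcp_rot: [0.003, -3.141, 0.0]
wrist_force: [0.1, 0.1, 0.1]
grip_width: 0.0505
finger_force: 0.0
```

step_arm(rows=[[5, 0, 0, 0, 0, 0, 0], [5, 0, 0, 0.5, 0, 0, 0], [5, 0, 0, 1.5, 0, 0, 0], [5, 0, 0, 3, 0, 0, 0], [5, 0, 0, 4, 0, 0, 0]])

```text
time_s: 17.52
position: [0.5179, 0.0724, 0.2045]
tcp_rot: [0.003, -3.137, 0.001]
wrist_force: [1.0, -0.1, -0.2]
grip_width: 0.0497
finger_force: 0.0
```

step_arm(rows=[[5, -2, 3.5, 0, 0, 0, 0], [5, -2, 3.5, 0, 0, 0, 0], [5, -2, 3.5, 0, 0, 0, 0], [5, -2, 3.5, 0, 0, 0, 0], [5, 0, 0, 0, 0, 0, 0]])

```text
time_s: 17.93
position: [0.4365, 0.2174, 0.2058]
tcp_rot: [0.011, -3.141, -0.003]
wrist_force: [-0.2, -1.0, 0.0]
grip_width: 0.0501
finger_force: 0.0
```

Run:
```python
from h import *
o=get_obs();print(o["position"],o["wrist_force"])
t=read_camera("top")["pixels"][120:245,140:360];s=read_camera("side")["pixels"][150:290,220:400]
a=cv2.resize(t,(660,375)); a=cv2.resize(t,(400,227)); b=cv2.resize(s,(400,311))
im=np.zeros((311,800,3),np.uint8); im[:227,:400]=a; im[:,400:]=b
cv2.imwrite("pics/end.png",im[:,:,::-1])
```

```text
[0.43646644 0.21738665 0.20576523] [-0.18084356 -0.95856359  0.00182478]
```

View pics/end.png

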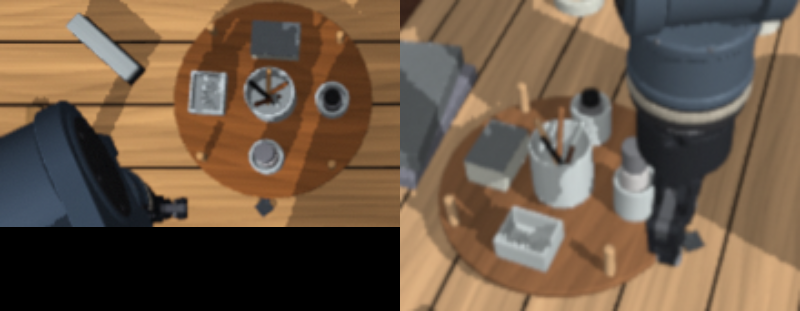

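The stick stands in the cup (top view (265,155), side view (633,165)), the tray pegs are where they were left, and the arm is clear.

```bash
python3 -c "
from plant import *
print(hand_in())"
```

```text
the job is handed in; nothing more can be done
None
```

The carousel was pressed onto its buffer with about 10 N and stayed resting there after release; the glue stick stands upright in the front cup, down on its floor (about 16 N at touchdown), and the job is handed in.

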